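Stack and press-check spacer plates on an instrument mount

TASK

Stack the two spacer plates on the grey instrument mount: the small blue one first, square on its dark outline, then the large orange one on top of it, square with the mount's own edges. Set each plate down lightly and let go, so that it rests a little tilted on its still-raised brass pin, then press down on it until the pin is pushed in and the plate lies flat; the blue plate must be flat before you bring the orange one. Leave the other things on the shelf where they stand.

Things in the scene. Friction and masses are not known exactly. Their poses are not given: they have to be found in the camera images.
- small_plate: Small spacer plate: blue rectangular plate, 60 mm along its x, 44 mm along its y, 12 mm thick (z), about 85 g, loose, lying flat. Origin at the centre of its underside. Same either way round.
- large_plate: Large spacer plate: orange rectangular plate, 100 mm along its x, 60 mm along its y, 12 mm thick (z), about 110 g, loose, lying flat. Origin at the centre of its underside. Same either way round.
- mount_top (a point): Centre of the top of the grey mount, fixed to the shelf, 40 mm high; top 100 mm along its x, 60 mm along its y, z up (a flange 130 x 84 mm, 12 mm high, round its foot). A dark 60 x 44 mm rectangle with white border, centred, long side along x, marks the small plate's place; the large plate goes over it, edges in line with the mount's.
- pin1 (a joint): Brass pin, 8 mm diameter, under the small plate: 18 mm from the mount's centre towards its +x, 4 mm proud of the mount's top. Value: how far it is pushed in (m): near 0 at start, 0.004 flush, stops at 0.0045. Friction, no spring: yields to about 7 N on the pin and stays. A plate's weight does not push it in: a plate laid on it is tilted until pressed above the pin.
- pin2 (a joint): Brass pin, 8 mm diameter, under the large plate: 42 mm from the mount's centre towards its -x, just clear of the small plate's place, 16 mm proud of the mount's top, i.e. 4 mm above the small plate's top once that lies flat. Value and stiffness as pin1: near 0 at start, 0.004 flush with the small plate's top, stops at 0.0045.
- canister: Bystander: aluminium canister with knurled lid, 78 mm diameter, 109 mm high, loose; origin at the centre of its underside.
- bulb_holder: Bystander: green glass bulb holder on a white foot, 68 mm diameter, 116 mm high, loose; origin at the centre of its underside.
- compass: Bystander: brass compass, 60 mm diameter, its hinged cover standing open on its -x side, about 64 mm high, loose; origin at the centre of the case's underside.
- stopper_rack: Bystander: birch strip 45 x 120 mm carrying three black rubber stoppers, 38 mm high, loose; origin at the centre of its underside.
Things that resemble listed ones, but are neither listed nor needed, are in the scene too. Several things have the shape of the large_plate; the one meant has the colours described above. What is shaped like the part that bears mount_top but purple is not meant.

How it is judged:
On the way, in this order (a step that is already met when the one before it is completed fails the run):
1. the small plate lies released on its outline, resting on its still-raised pin (x of small_plate in the frame of mount_top between -0.007 and 0.007 m and y of small_plate in the frame of mount_top between -0.007 and 0.007 m and angle between the x axis of small_plate and the x axis of mount_top, either way round below 0.15 rad and linear speed of small_plate below 0.02 m/s and contact force between the fingers and small_plate below 0.1 N and z of small_plate in the frame of mount_top between -0.002 and 0.008 m and value of joint pin1 below 0.0026 m), for 0.2 s.
2. the small plate is pressed flat, its pin pushed in, before the large one comes near (x of small_plate in the frame of mount_top between -0.007 and 0.007 m and y of small_plate in the frame of mount_top between -0.007 and 0.007 m and angle between the x axis of small_plate and the x axis of mount_top, either way round below 0.15 rad and value of joint pin1 above 0.0033 m and angle between small_plate's own z axis and vertical below 0.025 rad and horizontal distance between large_plate and mount_top above 0.1 m), for 0.2 s.
3. the large plate lies released over the flat small one, resting on its still-raised pin (value of joint pin1 above 0.0033 m and angle between small_plate's own z axis and vertical below 0.025 rad and x of large_plate in the frame of mount_top between -0.009 and 0.009 m and y of large_plate in the frame of mount_top between -0.009 and 0.009 m and angle between the x axis of large_plate and the x axis of mount_top, either way round below 0.15 rad and linear speed of large_plate below 0.02 m/s and contact force between the fingers and large_plate below 0.1 N and z of large_plate in the frame of mount_top between 0.01 and 0.02 m and value of joint pin2 below 0.0026 m), for 0.2 s.
4. the large plate is pressed flat, its pin pushed in (value of joint each of pin1, pin2 above 0.0033 m and angle between each of small_plate, large_plate's own z axis and vertical below 0.025 rad and x of large_plate in the frame of mount_top between -0.009 and 0.009 m and y of large_plate in the frame of mount_top between -0.009 and 0.009 m and angle between the x axis of large_plate and the x axis of mount_top, either way round below 0.15 rad), for 0.2 s.
At the end, for the whole second after the job is handed in: Small plate flat on the mount (centre within 7 mm along each mount axis), large plate flat on it (within 9 mm), both within 0.15 rad of the mount's direction, tilt under 0.025 rad, released, at rest, undersides 0 and 12 mm (within 2) above the mount's top; both pins in by over 3.3 mm (all of step 4 and x of small_plate in the frame of mount_top between -0.007 and 0.007 m and y of small_plate in the frame of mount_top between -0.007 and 0.007 m and angle between the x axis of small_plate and the x axis of mount_top, either way round below 0.15 rad and z of small_plate in the frame of mount_top between -0.002 and 0.002 m and z of large_plate in the frame of mount_top between 0.01 and 0.014 m and linear speed of each of small_plate, large_plate below 0.02 m/s and contact force between the fingers and small_plate below 0.1 N and contact force between the fingers and large_plate below 0.1 N); the robot touches nothing.
It fails at once if the aluminium canister is moved more than 25 mm or tipped (distance of canister from where it was at the start of the episode above 0.025 m or angle between canister's own z axis and vertical above 0.3 rad).
It fails at once if the green glass bulb holder is moved more than 25 mm or tipped (distance of bulb_holder from where it was at the start of the episode above 0.025 m or angle between bulb_holder's own z axis and vertical above 0.3 rad).
It fails at once if the brass compass is moved more than 25 mm or tipped (distance of compass from where it was at the start of the episode above 0.025 m or angle between compass's own z axis and vertical above 0.3 rad).
It fails at once if the rack of rubber stoppers is moved more than 25 mm or tipped (distance of stopper_rack from where it was at the start of the episode above 0.025 m or angle between stopper_rack's own z axis and vertical above 0.3 rad).
It also fails if it takes over 72 s, if anything falls off the work surface, if the arm or the gripper's body presses on something with over 40 N, if the wrist force passes 120 N, or if a joint passes its speed limit or range.

ROBOT

A 6-joint arm with a two-finger parallel gripper is mounted at the origin on the work surface. World frame = base frame: x ahead of the robot, y to its left, z up, the work surface at z = 0. Lengths are in m, angles in rad, forces in N, time in s.
With the tool pointing down it reaches from about 0.325 to 0.9 m from the base axis. Payload 6.1 kg.
Tool frame: the origin (TCP) lies midway between the tips of the shut fingers; the grasp point (between the pads) lies 19 mm behind it (ctrl.pinch_z is the distance from the TCP to the grasp point, in m); z points along the fingers, y is the line along which they close (so a half turn about z gives the same grasp; the last joint's range is limited). The gripper opens to 87 mm and grips with 3 to 60 N. Pads are 19 mm wide; open, the fingers measure 117 mm over their backs; the gripper's body (75 mm by 190 mm) begins 51 mm behind the grasp point.
Start: joints at [0.976, 0.22, 1.526, -0, 1.395, -0.126], TCP at [0.282, 0.558, 0.223] pointing down, gripper open.
Joint ranges: [-2.98, 2.98], [-0.91, 2.08], [0.09, 2.57], [-1.24, 4.39], [0.2, 2.65], [-2.68, 2.68]. Speed limits (rad/s): [2.57, 2.57, 3.01, 3.14, 3.14, 3.14].

INTERFACE

Orientations are given as a unit quaternion [w, x, y, z].
In Python, from rig import ctrl, imaging gives the robot as it stands.
- The arm moves only by the shell command python3 -m creep 'ROWS' [OPENING] [FORCE]. ROWS is JSON, a list of rows, each an object of numbers: "dx", "dy", "dz": the shift along the tool's x, y, z in units of 0.5 m (1.0 is 0.5 m); "yaw": the turn about the tool's z in units of 60 degrees (1.0 is 60 degrees). A call has 1 to 20 rows; each row is the pose to reach, as a shift and turn from the pose commanded when the call began, along the tool's axes at that moment; what a row does not reach only later rows make up. A row lasts 1/12 s, in which the tool goes at most 41.7 mm and 7.16 degrees, less where a joint would pass 70% of its speed; a pose out of reach is approached as far as the arm can. A call with a number of a shift or a turn outside -1 to 1 is refused whole. A call with a gripper value outside its range is refused whole. OPENING is the closure, from -1 (fully open) to 1 (shut), so that 0 is half open, set as the call begins (- or left out, the last holds). The fingers move at their own pace and stop on an object; FORCE is the grip in N (left out, the last holds). Time passes only in rows, so rows that repeat a pose let the fingers close. It gives the time, the measured TCP pose, the force, the opening and the grip force at its end, in the units of the state.
- ctrl.get_state(): the state, without advancing time (a new reading comes with each control period).
- imaging.camera(name): name is "scene" or "top" or "wrist"; returns the picture (384x512x3 uint8, red, green, blue); there is no depth.
- imaging.calibration(name): a dict with "fx", "fy", "cx", "cy" (pixels), "rvec" (rotation vector, rad) and "tvec" (3), from world to camera coordinates, as OpenCV has them. Camera axes: x right, y down, z forward; pixel columns grow to the right and rows downward; lengths in m; the calibration is good to about 2 mm. The wrist camera is an equidistant fisheye: a pixel r from the principal point sees the ray r / f radians off the axis. A picture is of the moment at which its call begins: read the wrist's pose just before it. calibration takes no time and is no camera call; for the wrist camera it gives the pose at the moment of the call.
- ctrl.job_done(): hands the job in; it is judged then, once.
The state is a dict: "t": time; "joint_positions": joint angles; "qvel": joint speeds; "joint_efforts": joint torques, N m; "tool_pos": TCP position; "eef_rot": TCP orientation; "ft_force": force on the tool from outside, world axes, zero at the start; "ft_torque": the same for the moment, N m; "opening": finger opening in m; "grip_force": force on a finger pad.
Only numpy, scipy, OpenCV 4.12 (cv2) and the standard library are available. Lean on these libraries where they do the work, as an engineer would, in place of code of your own. Each camera call takes 0.05 s, during which the arm holds its last target. There are 200 camera calls.

## Working session

There is one attempt and no reset: what is moved stays moved. The work goes in short steps, Python scripts to look and compute and a shell command to move; the robot and the scene stay as the last step left them, time stands still between calls to the robot, and variables do not carry over. Pictures are saved under pics/ and viewed, at most 13 in all, crops included, and the job is handed in when it is done.

```bash
mkdir -p pics; ls; python3 - <<'E'
from rig import ctrl, imaging
import cv2
for n in ("scene","top"):
    im=imaging.camera(n); cv2.imwrite(f"pics/{n}0.png",im[:,:,::-1])
    c=imaging.calibration(n); print(n,c)
s=ctrl.get_state(); print(s["t"],s["tool_pos"],s["eef_rot"],s["opening"],ctrl.pinch_z)
E
```

```text
pics
scene {'fx': 427.33652254776985, 'fy': 427.33652254776985, 'cx': 251.430357219521, 'cy': 191.93551518157207, 'rvec': array([ 1.98848956,  1.00279926, -0.53352275]), 'tvec': array([-0.37352894, -0.20756851,  2.00261597])}
top {'fx': 467.7571687341555, 'fy': 467.7571687341555, 'cx': 256.9066595456117, 'cy': 187.4516839738081, 'rvec': array([ 2.17756341, -2.20937155,  0.02728173]), 'tvec': array([0.01840613, 0.56886322, 1.39969056])}
0.1 [0.282055   0.55709775 0.22154523] [-3.13017532e-04  2.32248205e-01  9.72656157e-01 -8.21166121e-04] 0.08703995463819905 0.0187
```

View pics/top0.png

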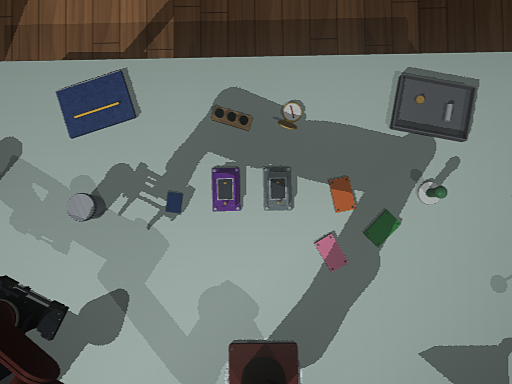

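View pics/scene0.png

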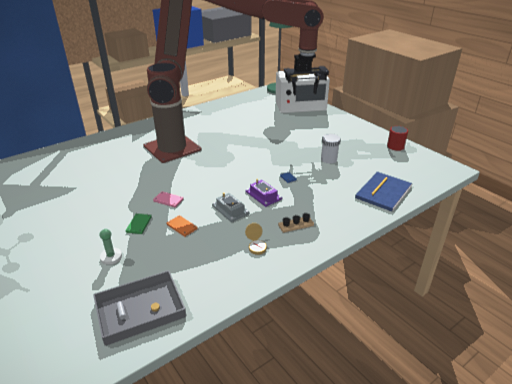

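```bash
cat > h.py <<'E'
import numpy as np, cv2
from rig import ctrl, imaging
from scipy.spatial.transform import Rotation as R
def ray(name,uv,cal=None):
    c=cal or imaging.calibration(name); M=cv2.Rodrigues(np.array(c["rvec"]))[0]
    uv=np.atleast_2d(uv).astype(float); x=(uv[:,0]-c["cx"])/c["fx"]; y=(uv[:,1]-c["cy"])/c["fy"]
    if name=="wrist":
        r=np.hypot(x,y)+1e-12; d=np.c_[np.sin(r)*x/r,np.sin(r)*y/r,np.cos(r)]
    else: d=np.c_[x,y,np.ones(len(x))]
    return -M.T@np.array(c["tvec"]), d@M
def plane(name,uv,z,cal=None):
    o,d=ray(name,uv,cal); return (o+d*((z-o[2])/d[:,2])[:,None])[:,:2]
def rect(pts):
    (c,(w,h),a)=cv2.minAreaRect((np.asarray(pts)*1000).astype(np.float32))
    if w<h: w,h,a=h,w,a+90
    return np.round([c[0],c[1],w,h],1),(a+90)%180-90   # mm, long-axis angle deg
def blobs(name,im,lo,hi,z,cal=None,amin=60):
    m=cv2.inRange(cv2.cvtColor(im,cv2.COLOR_RGB2HSV),lo,hi)
    m=cv2.morphologyEx(m,cv2.MORPH_OPEN,np.ones((3,3)))
    for k in cv2.findContours(m,cv2.RETR_EXTERNAL,cv2.CHAIN_APPROX_NONE)[0]:
        if cv2.contourArea(k)>amin:
            k=k[:,0]; print(k.mean(0).round(),cv2.contourArea(k),*rect(plane(name,k,z,cal)))
def axes():
    s=ctrl.get_state(); q=s["eef_rot"]; M=R.from_quat([q[1],q[2],q[3],q[0]]).as_matrix()
    return np.array(s["tool_pos"]),M
def go(x,y,z,ang):
    """rows units to move TCP to x,y,z (m), tool y axis along ang (deg, mod 180)"""
    p,M=axes(); d=M.T@(np.array([x,y,z])-p)/0.5
    cur=np.degrees(np.arctan2(M[1,1],M[0,1])); t=((ang-cur)+90)%180-90
    print("tcp",p.round(4),"yaxis",round(cur,1),"d",d.round(4),"yaw",round(-t/60,4),"tilt",M[:,2].round(3))
E
python3 - <<'E'
from h import *
im=cv2.imread("pics/top0.png")[:,:,::-1]
print("blue");blobs("top",im,(100,90,40),(125,255,255),.012)
print("orange");blobs("top",im,(3,120,100),(16,255,255),.012)
for uv in [(264,167),(291,167),(291,210),(264,210)]: print(plane("top",uv,.012))
c=cv2.resize(im[155:225,150:300],None,fx=5,fy=5,interpolation=cv2.INTER_CUBIC)
cv2.imwrite("pics/c1.png",c[:,:,::-1])
go(0.5,0.2,.25,90)
E
```

```text
blue
[174. 202.] 205.5 [527.3 261.2  57.5  42.4] -0.43852996826171875
[ 95. 104.] 3256.5 [830.7 499.7 210.3 152.2] -73.00503158569336
orange
[342. 195.] 547.0 [ 544.7 -245.    98.6   60.2] 11.333638191223145
[143.  11.] 78.5 [1118.7  352.7   65.8   12.4] -0.2603302001953125
[129.  11.] 389.5 [1118.2  394.4   69.3   58.7] -0.2306365966796875
[114.  12.] 144.5 [1119.   442.2   69.2   24.7] -0.12646484375
[102.  11.] 127.0 [1119.8  479.4   69.2   18.6] -0.0619049072265625
[95. 11.] 60.5 [1120.2  499.5   69.1    9.3] -0.00725555419921875
[87. 11.] 162.0 [1120.8  525.8   69.4   24.8] 0.0078093078918755054
[73. 11.] 228.5 [1120.2  567.7   72.7   40.4] 0.062465935945510864
[56. 10.] 299.0 [1121.3  626.7   73.5   59. ] 0.1419302225112915
[[ 0.6305581  -0.01215565]]
[[ 0.62929492 -0.09362245]]
[[ 0.49968577 -0.09140471]]
[[ 0.50082711 -0.01023616]]
tcp [0.2821 0.5571 0.2215] yaxis 63.1 d [-0.7115 -0.4403 -0.0563] yaw -0.4476 tilt [-0.001 -0.001 -1.   ]
```

View pics/c1.png

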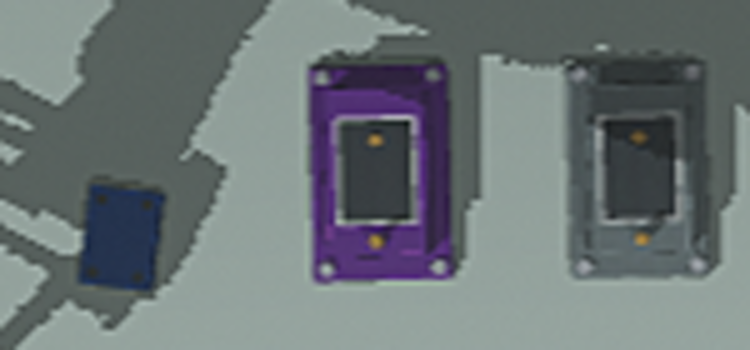

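```bash
python3 -c "
from h import *
go(.525,.26,.2,90); c=imaging.calibration('wrist'); M=cv2.Rodrigues(c['rvec'])[0]; print(c['fx'],-M.T@c['tvec'],M[2])"
```

```text
tcp [0.2821 0.5571 0.2215] yaxis 63.1 d [-0.7019 -0.3105  0.0435] yaw -0.4476 tilt [-0.001 -0.001 -1.   ]
297.3186396354542 [0.21003385 0.59444109 0.38398956] [ 0.26591769 -0.1357399  -0.95439115]
```

```bash
python3 -m creep '[{"dx":-0.7,"dy":-0.31,"dz":0.04,"yaw":-0.4476},{"dx":-0.7,"dy":-0.31,"dz":0.04,"yaw":-0.4476},{"dx":-0.7,"dy":-0.31,"dz":0.04,"yaw":-0.4476},{"dx":-0.7,"dy":-0.31,"dz":0.04,"yaw":-0.4476},{"dx":-0.7,"dy":-0.31,"dz":0.04,"yaw":-0.4476},{"dx":-0.7,"dy":-0.31,"dz":0.04,"yaw":-0.4476},{"dx":-0.7,"dy":-0.31,"dz":0.04,"yaw":-0.4476},{"dx":-0.7,"dy":-0.31,"dz":0.04,"yaw":-0.4476},{"dx":-0.7,"dy":-0.31,"dz":0.04,"yaw":-0.4476},{"dx":-0.7,"dy":-0.31,"dz":0.04,"yaw":-0.4476},{"dx":-0.7,"dy":-0.31,"dz":0.04,"yaw":-0.4476},{"dx":-0.7,"dy":-0.31,"dz":0.04,"yaw":-0.4476},{"dx":-0.7,"dy":-0.31,"dz":0.04,"yaw":-0.4476},{"dx":-0.7,"dy":-0.31,"dz":0.04,"yaw":-0.4476}]' -1 15
python3 - <<'E'
from h import *
c=imaging.calibration("wrist"); im=imaging.camera("wrist")
print("blue");blobs("wrist",im,(100,90,40),(125,255,255),.012,c,200)
cv2.imwrite("pics/w1.png",im[:,:,::-1]); go(.527,.261,.005,90)
E
```

```text
t: 1.27
tool_pos: [0.5236, 0.2624, 0.2024]
eef_rot: [-0.0, -0.001, 1.0, 0.0]
ft_force: [-0.5, 0.2, 1.3]
opening: 0.0872
grip_force: 0.0
blue
[255. 172.] 1615.0 [527.7 263.1  60.7  43. ] -7.63153076171875
tcp [0.5236 0.2625 0.2025] yaxis 90.1 d [-0.0068 -0.0032  0.3951] yaw 0.0019 tilt [-0.  0. -1.]
```

View pics/w1.png

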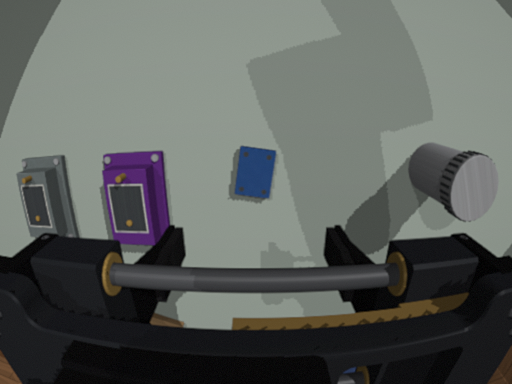

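```bash
python3 -m creep '[{"dx":-0.009,"dy":0.001,"dz":0.08,"yaw":0.127},{"dx":-0.009,"dy":0.001,"dz":0.16,"yaw":0.127},{"dx":-0.009,"dy":0.001,"dz":0.24,"yaw":0.127},{"dx":-0.009,"dy":0.001,"dz":0.31,"yaw":0.127},{"dx":-0.009,"dy":0.001,"dz":0.35,"yaw":0.127},{"dx":-0.009,"dy":0.001,"dz":0.38,"yaw":0.127},{"dx":-0.009,"dy":0.001,"dz":0.397,"yaw":0.127},{"dx":-0.009,"dy":0.001,"dz":0.397,"yaw":0.127},{"dx":-0.009,"dy":0.001,"dz":0.397,"yaw":0.127}]'
python3 -m creep '[{"dx":0},{"dx":0},{"dx":0},{"dx":0},{"dx":0},{"dx":0}]' 1 20
```

```text
t: 2.07
tool_pos: [0.529, 0.2624, 0.0045]
eef_rot: [0.0, 0.066, 0.998, 0.0]
ft_force: [0.0, 0.5, 0.1]
opening: 0.0871
grip_force: 0.0schema error: expected keys dx, dy, dz, yaw
```

```bash
python3 -m creep '[{"dx":0,"dy":0,"dz":0,"yaw":0},{"dx":0,"dy":0,"dz":0,"yaw":0},{"dx":0,"dy":0,"dz":0,"yaw":0},{"dx":0,"dy":0,"dz":0,"yaw":0},{"dx":0,"dy":0,"dz":0,"yaw":0},{"dx":0,"dy":0,"dz":0,"yaw":0}]' 1 20
```

```text
t: 2.57
tool_pos: [0.5293, 0.2616, 0.0044]
eef_rot: [0.0, 0.067, 0.998, 0.0]
ft_force: [-0.6, 0.8, -0.2]
opening: 0.055
grip_force: 0.0
```

```bash
python3 -m creep '[{"dx":0,"dy":0,"dz":0,"yaw":0},{"dx":0,"dy":0,"dz":0,"yaw":0},{"dx":0,"dy":0,"dz":0,"yaw":0},{"dx":0,"dy":0,"dz":0,"yaw":0},{"dx":0,"dy":0,"dz":0,"yaw":0},{"dx":0,"dy":0,"dz":0,"yaw":0}]'
python3 -m creep '[{"dx":0,"dy":0,"dz":-0.04,"yaw":0},{"dx":0,"dy":0,"dz":-0.12,"yaw":0},{"dx":0,"dy":0,"dz":-0.2,"yaw":0},{"dx":0,"dy":0,"dz":-0.28,"yaw":0},{"dx":0,"dy":0,"dz":-0.28,"yaw":0},{"dx":0,"dy":0,"dz":-0.28,"yaw":0}]'
python3 - <<'E'
from h import *
go(.54,-.052,.144,90)
E
```

```text
t: 3.07
tool_pos: [0.5291, 0.2617, 0.0041]
eef_rot: [0.0, 0.066, 0.998, -0.0]
ft_force: [-0.0, 0.6, 1.1]
opening: 0.0438
grip_force: 20.0
t: 3.57
tool_pos: [0.5313, 0.2624, 0.1475]
eef_rot: [0.003, 0.066, 0.998, 0.001]
ft_force: [-0.3, -0.2, -1.7]
opening: 0.0438
grip_force: 20.0
tcp [0.5313 0.2624 0.1475] yaxis 82.4 d [-0.1005 -0.621   0.0058] yaw -0.127 tilt [ 0.006  0.002 -1.   ]
```

```bash
python3 -m creep '[{"dx":-0.219,"dy":-0.6,"dz":-0.105,"yaw":-0.127},{"dx":-0.219,"dy":-0.6,"dz":-0.105,"yaw":-0.127},{"dx":-0.219,"dy":-0.6,"dz":-0.105,"yaw":-0.127},{"dx":-0.219,"dy":-0.6,"dz":-0.105,"yaw":-0.127},{"dx":-0.219,"dy":-0.6,"dz":-0.105,"yaw":-0.127},{"dx":-0.219,"dy":-0.6,"dz":-0.105,"yaw":-0.127},{"dx":-0.219,"dy":-0.6,"dz":-0.105,"yaw":-0.127},{"dx":-0.219,"dy":-0.6,"dz":-0.105,"yaw":-0.127},{"dx":-0.219,"dy":-0.6,"dz":-0.105,"yaw":-0.127},{"dx":-0.219,"dy":-0.6,"dz":-0.105,"yaw":-0.127},{"dx":-0.219,"dy":-0.6,"dz":-0.105,"yaw":-0.127},{"dx":-0.219,"dy":-0.6,"dz":-0.105,"yaw":-0.127},{"dx":-0.219,"dy":-0.6,"dz":-0.105,"yaw":-0.127}]'
python3 - <<'E'
from h import *
c=imaging.calibration("wrist"); im=imaging.camera("wrist")
cv2.imwrite("pics/w2.png",im[:,:,::-1]); go(.565,-.052,.1,90)
print("held");blobs("wrist",im,(100,90,40),(125,255,255),.210,c,200)
# dark outline
m=cv2.inRange(cv2.cvtColor(im,cv2.COLOR_RGB2HSV),(0,0,170),(180,60,255))
uv=lambda p:p
hsv=cv2.cvtColor(im,cv2.COLOR_RGB2HSV)
print("dark");blobs("wrist",im,(0,0,20),(180,110,85),.040,c,300)
print("pins");blobs("wrist",im,(10,110,80),(25,255,255),.044,c,6)
cv2.imwrite("pics/w2c.png",cv2.resize(im[80:300,150:400],None,fx=3,fy=2.7)[:,:,::-1])
E
```

```text
t: 4.65
tool_pos: [0.5971, -0.0486, 0.1954]
eef_rot: [-0.001, -0.001, 1.0, 0.0]
ft_force: [-0.4, -0.1, -0.4]
opening: 0.0437
grip_force: 20.0
tcp [ 0.5973 -0.0487  0.1958] yaxis 90.1 d [ 0.0644 -0.0066  0.1916] yaw 0.0019 tilt [-0.001  0.    -1.   ]
held
[254. 228.] 5758.0 [584.5 -48.6  46.8  42.6] 0.10006262362003326
dark
[395. 272.] 5832.0 [733.6 170.5 238.6 108.2] -89.91400294750929
[248. 325.] 30888.5 [ 905.5  -44.3 1204.7  450.7] -89.98600536957383
[255. 273.] 2423.5 [706.8 -47.9 221.1  95.5] -89.427989423275
[387. 151.] 1448.0 [565.  105.6  57.6  41.4] 0.918587863445282
[252. 148.] 1943.0 [565.1 -50.9  58.4  41.3] 0.7988463044166565
[221. 149.] 417.5 [567.3 -84.4  86.4   7.5] 1.11248779296875
pins
[397. 382.] 19.0 [994.4 227.4  33.6   6.4] 72.48371887207031
[501. 379.] 173.0 [1137.6  633.6  173.3   47.4] 65.25736999511719
[402. 362.] 41.5 [928.  214.6  26.   13.6] 75.18534088134766
[505. 366.] 138.5 [1074.6  582.1   95.    50.4] 35.91594314575195
[  7. 371.] 336.0 [1116.4 -679.2  218.7   70.6] -35.34116744995117
[290. 319.] 2941.5 [800.6  14.2 407.2  32.3] -89.93898961693048
[233. 296.] 140.5 [758.  -75.8  40.2  14.2] 81.93450927734375
[340. 278.] 117.0 [730.6  63.7  66.8   7.5] 9.230229377746582
[170. 278.] 301.5 [ 732.  -155.5   71.8   16.9] -8.574508666992188
[387. 167.] 26.5 [583.3 104.7   7.4   6.6] 6.608392715454102
[252. 165.] 32.0 [583.4 -50.8   6.6   6.5] 0.10857047885656357
[394. 116.] 19.0 [523.7 109.7   6.6   4.6] -85.55434322357178
[252. 109.] 26.5 [523.2 -51.4   6.3   5.2] 0.06715703010559082
[100. 133.] 2838.5 [ 542.6 -226.2   90.    54.6] 11.26744556427002
```

View pics/w2.png

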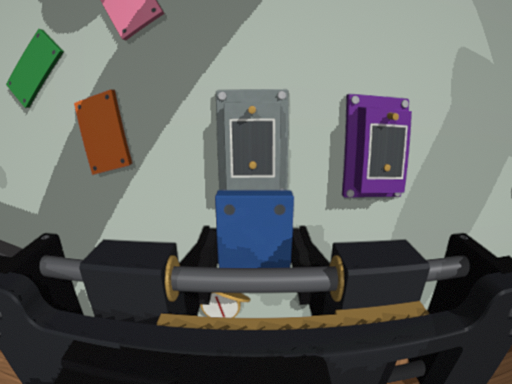

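```bash
python3 -m creep '[{"dx":0.03,"dy":-0.003,"dz":0.0,"yaw":-0.008},{"dx":0.06,"dy":-0.0046,"dz":0.06,"yaw":-0.008},{"dx":0.06,"dy":-0.0046,"dz":0.12,"yaw":-0.008},{"dx":0.06,"dy":-0.0046,"dz":0.18,"yaw":-0.008},{"dx":0.06,"dy":-0.0046,"dz":0.23,"yaw":-0.008},{"dx":0.06,"dy":-0.0046,"dz":0.26,"yaw":-0.008},{"dx":0.06,"dy":-0.0046,"dz":0.28,"yaw":-0.008},{"dx":0.06,"dy":-0.0046,"dz":0.2876,"yaw":-0.008},{"dx":0.06,"dy":-0.0046,"dz":0.2876,"yaw":-0.008},{"dx":0.06,"dy":-0.0046,"dz":0.2876,"yaw":-0.008},{"dx":0.06,"dy":-0.0046,"dz":0.2876,"yaw":-0.008}]'
python3 - <<'E'
from h import *
c=imaging.calibration("wrist"); im=imaging.camera("wrist")
blobs("wrist",im,(100,90,40),(125,255,255),.060,c,200)
im=imaging.camera("scene"); cv2.imwrite("pics/s2.png",cv2.resize(im[150:240,180:320],None,fx=5,fy=5,interpolation=cv2.INTER_CUBIC)[:,:,::-1])
E
```

```text
t: 5.62
tool_pos: [0.5691, -0.0526, 0.0543]
eef_rot: [0.001, -0.004, 1.0, -0.0]
ft_force: [0.2, -0.3, -1.1]
opening: 0.0439
grip_force: 20.0
[254. 228.] 5776.0 [560.7 -52.7  49.7  45.1] 0.535652756690979
```

View pics/s2.png

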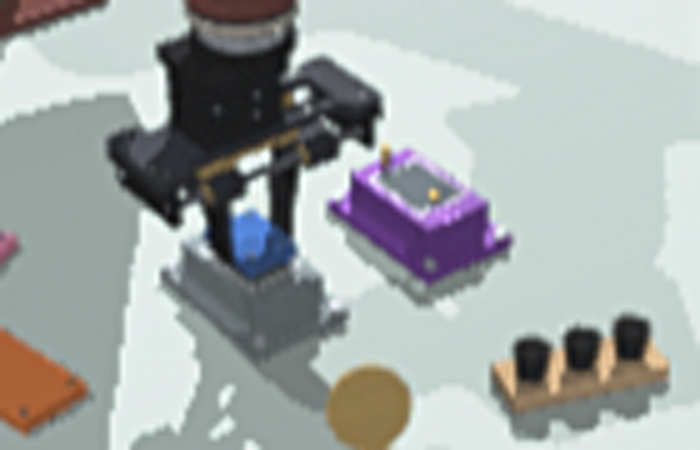

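```bash
python3 -m creep '[{"dx":0.0,"dy":0.003,"dz":0.0,"yaw":0},{"dx":0.0,"dy":0.003,"dz":0.002,"yaw":0},{"dx":0.0,"dy":0.003,"dz":0.003,"yaw":0},{"dx":0.0,"dy":0.003,"dz":0.003,"yaw":0}]'
```

```text
t: 6.05
tool_pos: [0.5677, -0.051, 0.0512]
eef_rot: [-0.0, -0.004, 1.0, 0.0]
ft_force: [0.1, -0.5, -1.4]
opening: 0.0433
grip_force: 20.0
```

```bash
python3 -m creep '[{"dx":0,"dy":0,"dz":0.002,"yaw":0},{"dx":0,"dy":0,"dz":0.003,"yaw":0},{"dx":0,"dy":0,"dz":0.004,"yaw":0},{"dx":0,"dy":0,"dz":0.004,"yaw":0},{"dx":0,"dy":0,"dz":0.004,"yaw":0}]'
```

```text
t: 6.47
tool_pos: [0.5678, -0.051, 0.0491]
eef_rot: [-0.0, -0.004, 1.0, 0.0]
ft_force: [1.4, 0.2, -0.1]
opening: 0.0439
grip_force: 20.0
```

Release by opening (partly, then fully), then lift.

```bash
python3 -m creep '[{"dx":0,"dy":0,"dz":0,"yaw":0},{"dx":0,"dy":0,"dz":0,"yaw":0},{"dx":0,"dy":0,"dz":0,"yaw":0},{"dx":0,"dy":0,"dz":0,"yaw":0},{"dx":0,"dy":0,"dz":0,"yaw":0},{"dx":0,"dy":0,"dz":-0.02,"yaw":0},{"dx":0,"dy":0,"dz":-0.08,"yaw":0},{"dx":0,"dy":0,"dz":-0.14,"yaw":0},{"dx":-0.04,"dy":0,"dz":-0.2,"yaw":0},{"dx":-0.06,"dy":0,"dz":-0.25,"yaw":0},{"dx":-0.06,"dy":0,"dz":-0.25,"yaw":0},{"dx":-0.06,"dy":0,"dz":-0.25,"yaw":0}]' -0.6
python3 - <<'E'
from h import *
c=imaging.calibration("wrist"); im=imaging.camera("wrist")
blobs("wrist",im,(100,90,40),(125,255,255),.053,c,200)
cv2.imwrite("pics/w3.png",cv2.resize(im[90:220,190:330],None,fx=4,fy=4,interpolation=cv2.INTER_CUBIC)[:,:,::-1])
go(.583,-.051,.08,90.6)
E
```

```text
t: 7.47
tool_pos: [0.5997, -0.0511, 0.1774]
eef_rot: [0.003, -0.004, 1.0, -0.001]
ft_force: [-0.2, 0.0, -0.3]
opening: 0.0695
grip_force: 0.0
[255. 149.] 2620.5 [566.  -51.1  60.8  43. ] 0.3915708363056183
tcp [ 0.5981 -0.0508  0.1752] yaxis 90.5 d [ 3.030e-02 -1.000e-04  1.903e-01] yaw -0.002 tilt [ 0.001 -0.    -1.   ]
```

View pics/w3.png

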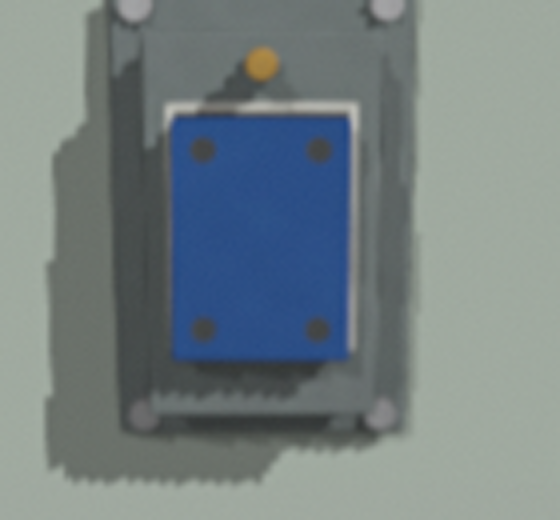

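```bash
python3 -m creep '[{"dx":0.03,"dy":0,"dz":0.04,"yaw":0},{"dx":0.03,"dy":0,"dz":0.08,"yaw":0},{"dx":0.03,"dy":0,"dz":0.08,"yaw":0},{"dx":0.03,"dy":0,"dz":0.08,"yaw":0},{"dx":0.03,"dy":0,"dz":0.08,"yaw":0},{"dx":0.03,"dy":0,"dz":0.08,"yaw":0},{"dx":0.03,"dy":0,"dz":0.1,"yaw":0},{"dx":0.03,"dy":0,"dz":0.13,"yaw":0},{"dx":0.03,"dy":0,"dz":0.16,"yaw":0},{"dx":0.03,"dy":0,"dz":0.19,"yaw":0},{"dx":0.03,"dy":0,"dz":0.21,"yaw":0},{"dx":0.03,"dy":0,"dz":0.22,"yaw":0},{"dx":0.03,"dy":0,"dz":0.22,"yaw":0},{"dx":0.03,"dy":0,"dz":0.22,"yaw":0}]' 1
python3 -m creep '[{"dx":0,"dy":0,"dz":0.004,"yaw":0},{"dx":0,"dy":0,"dz":0.008,"yaw":0},{"dx":0,"dy":0,"dz":0.012,"yaw":0},{"dx":0,"dy":0,"dz":0.012,"yaw":0}]'
```

```text
t: 8.68
tool_pos: [0.5831, -0.0509, 0.0645]
eef_rot: [0.0, -0.004, 1.0, -0.0]
ft_force: [0.7, 0.4, 0.0]
opening: 0.0002
grip_force: 0.0
t: 9.02
tool_pos: [0.5827, -0.0509, 0.0582]
eef_rot: [-0.0, -0.004, 1.0, 0.0]
ft_force: [-0.1, 0.1, 0.2]
opening: 0.0004
grip_force: 0.0
```

```bash
python3 -m creep '[{"dx":0,"dy":0,"dz":0.003,"yaw":0},{"dx":0,"dy":0,"dz":0.006,"yaw":0},{"dx":0,"dy":0,"dz":0.009,"yaw":0},{"dx":0,"dy":0,"dz":0.011,"yaw":0},{"dx":0,"dy":0,"dz":0.011,"yaw":0},{"dx":0,"dy":0,"dz":0.011,"yaw":0}]'
```

```text
t: 9.52
tool_pos: [0.584, -0.051, 0.0538]
eef_rot: [0.001, -0.004, 1.0, -0.0]
ft_force: [1.3, 1.0, 5.3]
opening: 0.0007
grip_force: 2.6
```

Pushing in; continue until the force rises well past 7 N.

```bash
python3 -m creep '[{"dx":0,"dy":0,"dz":0.002,"yaw":0},{"dx":0,"dy":0,"dz":0.004,"yaw":0},{"dx":0,"dy":0,"dz":0.004,"yaw":0},{"dx":0,"dy":0,"dz":0.004,"yaw":0}]'; python3 -m creep '[{"dx":0,"dy":0,"dz":0.002,"yaw":0},{"dx":0,"dy":0,"dz":0.004,"yaw":0},{"dx":0,"dy":0,"dz":0.004,"yaw":0},{"dx":0,"dy":0,"dz":0.004,"yaw":0}]'
```

```text
t: 9.85
tool_pos: [0.5841, -0.051, 0.0524]
eef_rot: [0.001, -0.004, 1.0, -0.0]
ft_force: [-0.2, 1.6, 9.7]
opening: 0.0007
grip_force: 4.7
t: 10.18
tool_pos: [0.5841, -0.051, 0.0523]
eef_rot: [0.001, -0.004, 1.0, -0.0]
ft_force: [-6.6, 2.3, 23.7]
opening: 0.0007
grip_force: 11.3
```

```bash
python3 -m creep '[{"dx":0,"dy":0,"dz":-0.02,"yaw":0},{"dx":0,"dy":0,"dz":-0.08,"yaw":0},{"dx":0,"dy":0,"dz":-0.16,"yaw":0},{"dx":-0.03,"dy":0,"dz":-0.23,"yaw":0},{"dx":-0.03,"dy":0,"dz":-0.25,"yaw":0},{"dx":-0.03,"dy":0,"dz":-0.25,"yaw":0},{"dx":-0.03,"dy":0,"dz":-0.25,"yaw":0}]' -1
python3 - <<'E'
from h import *
c=imaging.calibration("wrist"); im=imaging.camera("wrist")
blobs("wrist",im,(100,90,40),(125,255,255),.052,c,200)
print("orange");blobs("wrist",im,(3,120,100),(16,255,255),.012,c,800)
cv2.imwrite("pics/w4.png",cv2.resize(im[90:220,190:330],None,fx=4,fy=4,interpolation=cv2.INTER_CUBIC)[:,:,::-1])
go(.545,-.245,.2,101.3)
E
```

```text
t: 10.77
tool_pos: [0.5976, -0.0508, 0.1735]
eef_rot: [-0.0, -0.004, 1.0, -0.0]
ft_force: [-0.3, -1.0, -1.4]
opening: 0.0389
grip_force: 0.0
[254. 153.] 2636.5 [565.8 -51.2  60.3  43. ] 0.45408856868743896
orange
[ 93. 132.] 3085.5 [ 545.  -244.4   99.1   59.1] 11.292115211486816
tcp [ 0.5965 -0.0505  0.1719] yaxis 90.5 d [ 0.1064 -0.388  -0.0561] yaw -0.1803 tilt [-0.003  0.001 -1.   ]
```

View pics/w4.png

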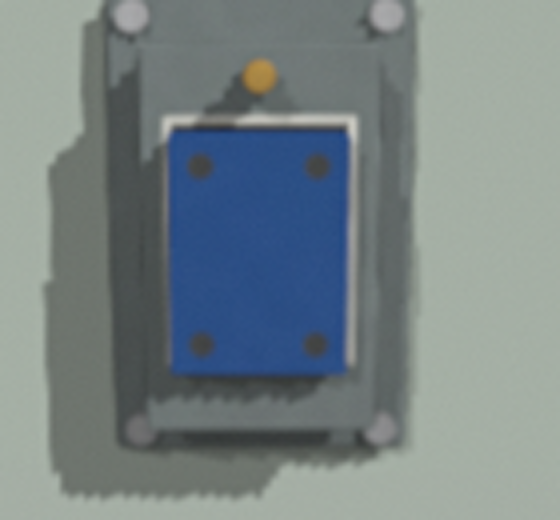

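```bash
python3 -m creep '[{"dx":0.02,"dy":-0.08,"dz":0,"yaw":-0.05},{"dx":0.05,"dy":-0.16,"dz":0,"yaw":-0.1},{"dx":0.08,"dy":-0.24,"dz":0,"yaw":-0.15},{"dx":0.1064,"dy":-0.32,"dz":0,"yaw":-0.18},{"dx":0.1064,"dy":-0.387,"dz":0,"yaw":-0.18},{"dx":0.1064,"dy":-0.387,"dz":0,"yaw":-0.18},{"dx":0.1064,"dy":-0.387,"dz":0.07,"yaw":-0.18},{"dx":0.1064,"dy":-0.387,"dz":0.14,"yaw":-0.18},{"dx":0.1064,"dy":-0.387,"dz":0.2,"yaw":-0.18},{"dx":0.1064,"dy":-0.387,"dz":0.25,"yaw":-0.18},{"dx":0.1064,"dy":-0.387,"dz":0.25,"yaw":-0.18}]'
python3 -c "
from h import *
go(.545,-.2445,.004,101.3)"
```

```text
t: 11.73
tool_pos: [0.5399, -0.2406, 0.0399]
eef_rot: [-0.006, -0.098, 0.995, 0.005]
ft_force: [-0.7, 0.0, -0.8]
opening: 0.0868
grip_force: 0.0
tcp [ 0.5399 -0.2406  0.0399] yaxis 101.3 d [-0.0092 -0.0104  0.0715] yaw -0.0007 tilt [-0.013  0.008 -1.   ]
```

```bash
python3 -m creep '[{"dx":0,"dy":0,"dz":0,"yaw":0},{"dx":0,"dy":0,"dz":0,"yaw":0},{"dx":0,"dy":0,"dz":0,"yaw":0}]'
python3 -c "
from h import *
go(.545,-.2445,.004,101.3)"
```

```text
t: 11.98
tool_pos: [0.5475, -0.2452, 0.0507]
eef_rot: [0.001, -0.098, 0.995, -0.001]
ft_force: [0.1, 0.0, -0.2]
opening: 0.087
grip_force: 0.0
tcp [ 0.5475 -0.2452  0.0507] yaxis 101.3 d [0.0048 0.0026 0.0933] yaw -0.0002 tilt [ 0.002 -0.002 -1.   ]
```

```bash
python3 -m creep '[{"dx":0.004,"dy":0.001,"dz":0.03,"yaw":0},{"dx":0.004,"dy":0.001,"dz":0.06,"yaw":0},{"dx":0.004,"dy":0.001,"dz":0.075,"yaw":0},{"dx":0.004,"dy":0.001,"dz":0.088,"yaw":0},{"dx":0.004,"dy":0.001,"dz":0.088,"yaw":0},{"dx":0.004,"dy":0.001,"dz":0.088,"yaw":0}]'
python3 -m creep '[{"dx":0,"dy":0,"dz":0,"yaw":0},{"dx":0,"dy":0,"dz":0,"yaw":0},{"dx":0,"dy":0,"dz":0,"yaw":0},{"dx":0,"dy":0,"dz":0,"yaw":0},{"dx":0,"dy":0,"dz":0,"yaw":0},{"dx":0,"dy":0,"dz":0,"yaw":0},{"dx":0,"dy":0,"dz":0,"yaw":0},{"dx":0,"dy":0,"dz":0,"yaw":0},{"dx":0,"dy":0,"dz":0,"yaw":0}]' 1 25
```

```text
t: 12.48
tool_pos: [0.5446, -0.2448, 0.0054]
eef_rot: [0.0, -0.098, 0.995, -0.0]
ft_force: [-0.2, 0.6, -0.3]
opening: 0.087
grip_force: 0.0
t: 13.23
tool_pos: [0.5443, -0.2447, 0.005]
eef_rot: [0.0, -0.098, 0.995, -0.0]
ft_force: [-0.6, 0.4, 2.6]
opening: 0.0592
grip_force: 25.0
```

```bash
python3 -m creep '[{"dx":0,"dy":0,"dz":-0.04,"yaw":0},{"dx":0,"dy":0,"dz":-0.1,"yaw":0},{"dx":0,"dy":0,"dz":-0.16,"yaw":0},{"dx":0,"dy":0,"dz":-0.22,"yaw":0},{"dx":0,"dy":0,"dz":-0.24,"yaw":0},{"dx":0,"dy":0,"dz":-0.24,"yaw":0},{"dx":0,"dy":0,"dz":-0.24,"yaw":0}]'
python3 -c "
from h import *
go(.5645,-.051,.1,90.5)"
```

```text
t: 13.82
tool_pos: [0.544, -0.2445, 0.1242]
eef_rot: [-0.0, -0.098, 0.995, 0.0]
ft_force: [-0.3, -1.3, -1.9]
opening: 0.0595
grip_force: 25.0
tcp [ 0.544  -0.2445  0.1242] yaxis 101.3 d [-0.1159  0.3715  0.0483] yaw 0.1796 tilt [-0.  0. -1.]
```

```bash
python3 -m creep '[{"dx":-0.02,"dy":0.06,"dz":0,"yaw":0.04},{"dx":-0.04,"dy":0.13,"dz":0,"yaw":0.08},{"dx":-0.07,"dy":0.2,"dz":0,"yaw":0.12},{"dx":-0.09,"dy":0.27,"dz":0,"yaw":0.16},{"dx":-0.1,"dy":0.32,"dz":0,"yaw":0.18},{"dx":-0.11,"dy":0.35,"dz":0,"yaw":0.18},{"dx":-0.116,"dy":0.371,"dz":0.02,"yaw":0.18},{"dx":-0.116,"dy":0.371,"dz":0.048,"yaw":0.18},{"dx":-0.116,"dy":0.371,"dz":0.048,"yaw":0.18},{"dx":-0.116,"dy":0.371,"dz":0.048,"yaw":0.18},{"dx":-0.116,"dy":0.371,"dz":0.048,"yaw":0.18},{"dx":-0.116,"dy":0.371,"dz":0.048,"yaw":0.18}]'
python3 - <<'E'
from h import *
c=imaging.calibration("wrist"); im=imaging.camera("wrist")
go(.5645,-.051,.065,90.5); z=axes()[0][2]
blobs("wrist",im,(3,120,100),(16,255,255),z+.007,c,800)
cv2.imwrite("pics/w5.png",im[:,:,::-1])
E
```

```text
t: 14.82
tool_pos: [0.5649, -0.0521, 0.1007]
eef_rot: [0.0, -0.004, 1.0, -0.0]
ft_force: [0.8, 0.1, -1.2]
opening: 0.0595
grip_force: 25.0
tcp [ 0.5651 -0.0521  0.1011] yaxis 90.4 d [0.0012 0.0023 0.0721] yaw -0.0014 tilt [ 0.001 -0.    -1.   ]
[254. 212.] 11104.5 [547.1 -52.4  66.7  59.4] 0.4347774386405945
```

View pics/w5.png

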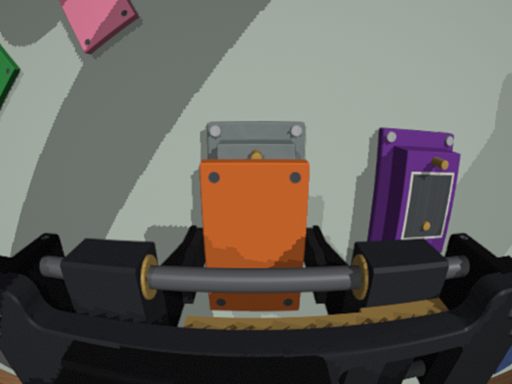

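```bash
python3 -m creep '[{"dx":-0.001,"dy":0.0025,"dz":0.02,"yaw":0},{"dx":-0.001,"dy":0.0025,"dz":0.04,"yaw":0},{"dx":-0.001,"dy":0.0025,"dz":0.055,"yaw":0},{"dx":-0.001,"dy":0.0025,"dz":0.065,"yaw":0},{"dx":-0.001,"dy":0.0025,"dz":0.072,"yaw":0},{"dx":-0.001,"dy":0.0025,"dz":0.075,"yaw":0},{"dx":-0.001,"dy":0.0025,"dz":0.075,"yaw":0},{"dx":-0.001,"dy":0.0025,"dz":0.075,"yaw":0}]'
```

```text
t: 15.53
tool_pos: [0.5654, -0.0501, 0.0634]
eef_rot: [0.0, -0.004, 1.0, -0.0]
ft_force: [-0.8, 0.4, -1.5]
opening: 0.0593
grip_force: 25.0
```

```bash
python3 -m creep '[{"dx":0,"dy":0,"dz":0.0015,"yaw":0},{"dx":0,"dy":0,"dz":0.003,"yaw":0},{"dx":0,"dy":0,"dz":0.003,"yaw":0},{"dx":0,"dy":0,"dz":0.003,"yaw":0}]'
python3 -m creep '[{"dx":0,"dy":0,"dz":0,"yaw":0},{"dx":0,"dy":0,"dz":0,"yaw":0},{"dx":0,"dy":0,"dz":0,"yaw":0},{"dx":0,"dy":0,"dz":0,"yaw":0},{"dx":0,"dy":0,"dz":0,"yaw":0},{"dx":0,"dy":0,"dz":0,"yaw":0},{"dx":0,"dy":0,"dz":-0.02,"yaw":0},{"dx":0,"dy":0,"dz":-0.08,"yaw":0},{"dx":0,"dy":0,"dz":-0.14,"yaw":0},{"dx":-0.04,"dy":0,"dz":-0.2,"yaw":0},{"dx":-0.06,"dy":0,"dz":-0.25,"yaw":0},{"dx":-0.06,"dy":0,"dz":-0.25,"yaw":0},{"dx":-0.06,"dy":0,"dz":-0.25,"yaw":0}]' -1
python3 - <<'E'
from h import *
c=imaging.calibration("wrist"); im=imaging.camera("wrist")
blobs("wrist",im,(3,120,100),(16,255,255),.066,c,800)
go(.526,-.051,.09,90.5)
cv2.imwrite("pics/w6.png",cv2.resize(im[70:240,160:340],None,fx=3,fy=3)[:,:,::-1])
E
```

```text
t: 15.87
tool_pos: [0.5654, -0.0501, 0.0619]
eef_rot: [0.0, -0.004, 1.0, -0.0]
ft_force: [0.8, -0.4, -2.2]
opening: 0.0596
grip_force: 25.0
t: 16.95
tool_pos: [0.5971, -0.0502, 0.1899]
eef_rot: [0.003, -0.004, 1.0, -0.001]
ft_force: [-0.6, -0.2, -0.8]
opening: 0.087
grip_force: 0.0
[255. 150.] 5849.0 [565.5 -50.1  98.6  59.8] 0.06839434802532196
tcp [ 0.5955 -0.0498  0.1876] yaxis 90.5 d [ 0.1392 -0.0011  0.195 ] yaw -0.0002 tilt [ 0.001 -0.    -1.   ]
```

View pics/w6.png

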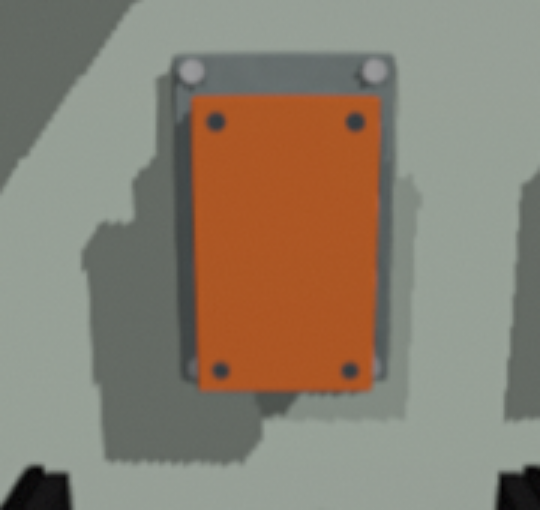

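```bash
python3 -m creep '[{"dx":0.04,"dy":-0.001,"dz":0.0,"yaw":0},{"dx":0.08,"dy":-0.001,"dz":0.0,"yaw":0},{"dx":0.12,"dy":-0.001,"dz":0.0,"yaw":0},{"dx":0.137,"dy":-0.001,"dz":0.0,"yaw":0},{"dx":0.137,"dy":-0.001,"dz":0.0,"yaw":0},{"dx":0.137,"dy":-0.001,"dz":0.0,"yaw":0},{"dx":0.137,"dy":-0.001,"dz":0.0,"yaw":0},{"dx":0.137,"dy":-0.001,"dz":0.04,"yaw":0},{"dx":0.137,"dy":-0.001,"dz":0.08,"yaw":0},{"dx":0.137,"dy":-0.001,"dz":0.12,"yaw":0},{"dx":0.137,"dy":-0.001,"dz":0.16,"yaw":0},{"dx":0.137,"dy":-0.001,"dz":0.19,"yaw":0},{"dx":0.137,"dy":-0.001,"dz":0.21,"yaw":0},{"dx":0.137,"dy":-0.001,"dz":0.219,"yaw":0},{"dx":0.137,"dy":-0.001,"dz":0.219,"yaw":0},{"dx":0.137,"dy":-0.001,"dz":0.219,"yaw":0}]' 1
python3 -m creep '[{"dx":0,"dy":0,"dz":0.004,"yaw":0},{"dx":0,"dy":0,"dz":0.008,"yaw":0},{"dx":0,"dy":0,"dz":0.01,"yaw":0},{"dx":0,"dy":0,"dz":0.01,"yaw":0}]'
```

```text
t: 18.33
tool_pos: [0.5274, -0.051, 0.0777]
eef_rot: [0.0, -0.004, 1.0, -0.0]
ft_force: [-0.0, -1.1, -0.5]
opening: 0.0006
grip_force: 0.0
t: 18.67
tool_pos: [0.5269, -0.0509, 0.0725]
eef_rot: [0.0, -0.004, 1.0, -0.0]
ft_force: [0.1, 0.4, 0.8]
opening: 0.0006
grip_force: 0.0
```

```bash
python3 -m creep '[{"dx":0,"dy":0,"dz":0.004,"yaw":0},{"dx":0,"dy":0,"dz":0.008,"yaw":0},{"dx":0,"dy":0,"dz":0.012,"yaw":0},{"dx":0,"dy":0,"dz":0.015,"yaw":0},{"dx":0,"dy":0,"dz":0.015,"yaw":0},{"dx":0,"dy":0,"dz":0.015,"yaw":0}]'
python3 -m creep '[{"dx":0,"dy":0,"dz":0.002,"yaw":0},{"dx":0,"dy":0,"dz":0.004,"yaw":0},{"dx":0,"dy":0,"dz":0.004,"yaw":0},{"dx":0,"dy":0,"dz":0.004,"yaw":0}]'
```

```text
t: 19.17
tool_pos: [0.5266, -0.051, 0.065]
eef_rot: [-0.0, -0.004, 1.0, -0.0]
ft_force: [-2.8, -0.0, 5.1]
opening: 0.0007
grip_force: 2.3
t: 19.5
tool_pos: [0.5265, -0.051, 0.0643]
eef_rot: [-0.001, -0.004, 1.0, -0.0]
ft_force: [-8.2, 1.3, 15.7]
opening: 0.0005
grip_force: 8.0
```

```bash
python3 -m creep '[{"dx":0,"dy":0,"dz":0.002,"yaw":0},{"dx":0,"dy":0,"dz":0.003,"yaw":0},{"dx":0,"dy":0,"dz":0.003,"yaw":0},{"dx":0,"dy":0,"dz":0.003,"yaw":0}]'
python3 -m creep '[{"dx":0,"dy":0,"dz":-0.01,"yaw":0},{"dx":0,"dy":0,"dz":-0.04,"yaw":0},{"dx":-0.04,"dy":0,"dz":-0.1,"yaw":0},{"dx":-0.1,"dy":0,"dz":-0.16,"yaw":0},{"dx":-0.14,"dy":0,"dz":-0.23,"yaw":0},{"dx":-0.14,"dy":0,"dz":-0.25,"yaw":0},{"dx":-0.14,"dy":0,"dz":-0.25,"yaw":0},{"dx":-0.14,"dy":0,"dz":-0.25,"yaw":0}]'
python3 - <<'E'
from h import *
c=imaging.calibration("wrist"); im=imaging.camera("wrist")
blobs("wrist",im,(3,120,100),(16,255,255),.064,c,800)
im=imaging.camera("scene"); cv2.imwrite("pics/s3.png",cv2.resize(im[150:240,180:320],None,fx=5,fy=5,interpolation=cv2.INTER_CUBIC)[:,:,::-1])
E
```

```text
t: 19.83
tool_pos: [0.5265, -0.051, 0.0641]
eef_rot: [-0.001, -0.004, 1.0, -0.0]
ft_force: [-13.1, 2.0, 27.6]
opening: 0.0007
grip_force: 13.4
t: 20.5
tool_pos: [0.5966, -0.0503, 0.1859]
eef_rot: [0.0, -0.004, 1.0, -0.0]
ft_force: [0.1, -0.8, -1.0]
opening: 0.0008
grip_force: 0.0
[255. 152.] 5980.0 [565.7 -50.1  98.8  60. ] 0.5305038094520569
```

View pics/s3.png

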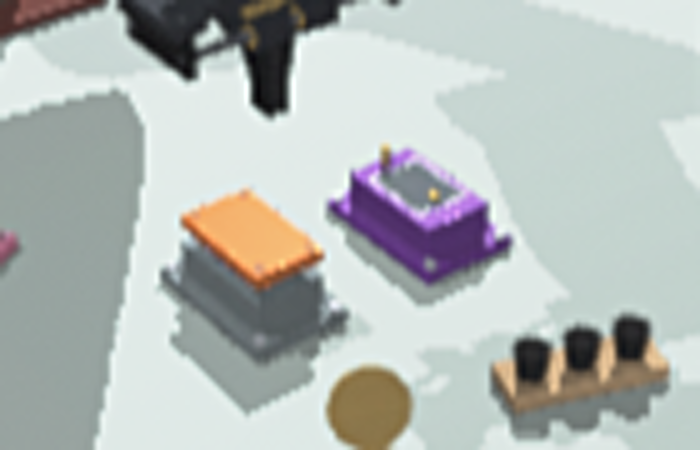

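The orange plate lies flat and square on the mount, centred at about (0.5657, -0.0501), with the arm clear of it.

```bash
python3 -c "
from rig import ctrl
print(ctrl.job_done())"
```

```text
the job is handed in; nothing more can be done
None
```

I stacked and pressed both plates flat on the grey mount, the last look showing the orange one about 1 mm off centre, and handed the job in at about 20.6 s; no verdict came back.

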